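# Turn the clamp arm of the board stand end for end

### The job

The red clamp arm on the sloped board stand was put on the wrong way round: lift it right off its pivot pin, turn it end for end, and refit it on the same pin so that its rubber-padded, yellow-banded end lies over the green circuit board. Lower it fully home, flat in both saddles, without dropping it, let go of it, and leave the other things on the bench alone.

Things in the scene. Friction and masses are not known exactly. Their poses are not given: they have to be found in the camera images.
- clamp_arm: Loose red bar 34 wide, 16 thick, 180 mm long (180-360 g) with a 17 mm through hole. Origin: hole centre, on the underside. z: out of its top, along the hole. y: along it; the long end with pad and yellow band reaches y -110, the plain tail +70 mm. Starts fully home, unfastened, axes within 0.1 rad of point pin's (pad on the bare side); refitted, its x and y are reversed.
- handle (a point): Centre of the black square handle on the bar's top, 30 x 30 mm and 40 mm tall along the arm's z (16 to 56 mm above the bar's underside); at arm x 0, y -47, z 36 mm. Either pair of faces can be gripped; 20 to 60 N holds it. Axes as the arm's.
- pad (a point): Centre of the lower face of the black rubber pad (30 x 24 mm, 11 mm thick) under the arm's long end, at arm x 0, y -97, z -11 mm; a yellow band on the bar marks this end. Axes as the arm's.
- pin (a point): On the axis of the fixed steel pivot pin, level with the saddle floors: with the arm home its origin is here within 3 mm. z: along the pin, leaning 28 degrees from vertical to the stand's low front. x: up the slope. y: along the panel to the circuit board. The pin is 12 mm thick, rises 24 mm above this point, the last 11 mm tapering to 5 mm. Panel face 24 mm below, x -75..75, y -120..160 mm.
- saddle (a point): Floor centre of the saddle on the board's side, 55 mm from the pin; a like one is 55 mm to the other side. Each is an aluminium block 18 mm long in y whose two cheeks, 10 mm high, leave a channel 42 mm wide in x for the bar, so the arm cannot swing when home. Axes as point pin's.
- board (a point): Centre of the top of the green circuit board fixed on the panel, 110 mm in x and 84 mm in y, at x 0, y 116, z -15 mm from point pin. The refitted pad hangs about 4 mm clear of it; its parts stand clear of the pad. Axes as point pin's.
- stand: The fixed grey board stand, a sloped panel on a base plate, about 280 mm wide. Origin: on the table, 85 mm below point pin. z up; x horizontal, from its low front to its high back; y towards the circuit board's side.
- nut: Bystander: loose black plastic clamp nut, 44 mm across, 32 mm tall, standing before the stand. Origin at the centre of its underside.
- driver: Bystander: screwdriver with red handle, lying before the stand. Origin under its middle, x along it to the tip.
- tin: Bystander: small yellow tin with a bare metal lid, 60 mm across and 35 mm tall, beside the stand. Origin at the centre of its underside.
- mug: Bystander: white mug, 80 mm across, 95 mm tall. Origin at the centre of its underside.
- meter: Bystander: yellow hand multimeter lying flat, 150 x 75 x 36 mm. Origin at the centre of its underside.
- spool: Bystander: spool of solder standing on its flange, 60 mm across, 46 mm tall. Origin at the centre of its underside.
- wrench: Bystander: steel wrench lying flat. Origin under its middle, x along it.
Not all that is in view belongs to the job. Several things have the shape of the clamp_arm; the one meant has the colours described above.

How it is judged (in metres and radians):
On the way:
1. the arm is lifted right off its pin, more than 30 mm along the pin (z of clamp_arm in the frame of pin above 0.03 m), for 0.2 s.
At the end, for the whole second after the job is handed in: The arm sits on the pin turned end for end: its underside level with the saddle floors within 3 mm, its hole within 6 mm of the pin point, flat to 0.05 rad, the pad on the circuit board's side (more than 88 mm from the pin along the panel); it is released and at rest (z of clamp_arm in the frame of pin between -0.003 and 0.003 m and distance between clamp_arm and pin below 0.006 m and y of pad in the frame of pin above 0.088 m and angle between the z axis of clamp_arm and the z axis of pin, either way round below 0.05 rad and linear speed of clamp_arm below 0.02 m/s and contact force between the fingers and clamp_arm below 0.1 N); the robot touches nothing.
It fails at once if the arm is dropped or knocked: it moves faster than 0.45 m/s while the fingers do not hold it (linear speed of clamp_arm above 0.45 m/s and contact force between the fingers and clamp_arm below 0.1 N).
It fails at once if another thing on the bench is moved by more than 40 mm (distance of any of nut, driver, tin, mug, meter, spool, wrench from where it was at the start of the episode above 0.04 m).
It also fails if it takes over 42 s, if anything falls off the work surface, if the arm or the gripper's body presses on something with over 40 N, if the wrist force passes 120 N, or if a joint passes its speed limit or range.

### The arm

A 6-joint arm with a two-finger parallel gripper is mounted at the origin on the work surface. World frame = base frame: x ahead of the robot, y to its left, z up, the work surface at z = 0. Lengths are in mm, angles in rad, forces in N, time in s.
With the tool pointing down it reaches from about 350 to 875 mm from the base axis. Payload 4.2 kg.
Tool frame: the origin (TCP) lies on the mounting face of the last link; the fingertips stand 173 mm ahead of it and the grasp point (between the pads) lies grip_point_offset ahead of it (grip_point_offset is the distance from the TCP to the grasp point, in mm); z points along the fingers, y is the line along which they close (so a half turn about z gives the same grasp; the last joint's range is limited). The gripper opens to 85 mm and grips with 20 to 120 N. Pads are 22 mm wide; open, the fingers measure 114 mm over their backs; the gripper's body (76 mm by 85 mm) begins 54 mm behind the grasp point. The pads swing forward as they close: fully open they stand 13 mm farther back than shut.
Start: joints at [1.366, 0.385, 0.008, 0, -1.194, -0.259], TCP at [279.56, 558.969, 404.712] pointing down, gripper open.
Joint ranges: [-3.14, 3.14], [-1.21, 2.06], [-1.07, 1.41], [-3.16, 2.05], [-2.99, -0.16], [-3.1, 3.1]. Speed limits (rad/s): [2.79, 2.79, 3.14, 3.14, 3.14, 3.14].

### API

Orientations are given as a unit quaternion [x, y, z, w].
In Python, from bench import read_state, get_image, job_done, recognise, place_of, grip_point_offset gives the robot as it stands. The module is installed in compiled form; this text tells all that it offers.
- The arm moves only by the tool carry_out, never from a script. Its arguments are lists of equal length, an entry for each row: "slide": the shift along the tool's x, y, z in m, a list of three; "roll": the turn about the tool's z in degrees; "claw": the finger opening in m, from 0 to 0.0854. A call has 1 to 8 rows; each row is the pose to reach, as a shift and turn from the pose commanded when the call began, along the tool's axes at that moment; what a row does not reach only later rows make up. A row lasts 1/8 s, in which the tool goes at most 62.5 mm and 10.7 degrees, less where a joint would pass 70% of its speed; a pose out of reach is approached as far as the arm can. A call with a gripper value outside its range is refused whole. The fingers move at their own pace and stop on an object; the grip force is fixed at half the most. Time passes only in rows, so rows that repeat a pose let the fingers close. It gives the time, the measured TCP pose, the force, the opening and the grip force at its end, in the units of the state.
- read_state(): the state, without advancing time (a new reading comes with each control period).
- get_image(name): name is "scene" or "top" or "wrist"; returns a dict with "img" (384x512x3 uint8, red, green, blue), "z_map" (384x512 float32, mm along the optical axis (not along the pixel's ray), 0 where there is no reading), "mtx" (3x3 intrinsics, pixels), "world_from_camera" (4x4, takes a point from camera to world coordinates); the wrist camera has in their place "T_tool_cam" (4x4, takes a point from camera to tool coordinates, whose origin is the TCP and whose axes are the flange's). Camera axes: x right, y up, looking along -z (the intrinsics and any distortion apply to the point x, -y, -z); pixel columns grow to the right and rows downward; lengths in mm; the calibration is good to about 2 mm. A picture is of the moment at which its call begins: read the wrist's pose just before it.
- job_done(): hands the job in; it is judged then, once.
Trained networks look in a picture, given as the dict that the camera call returned (one of the last four; its "shot" number tells which), for a name from the list of things; names that differ only in an ending like _2 or _b are one class to them, and where a whole thing is asked for, a point or a joint stands for the part that bears it (a point fixed in the world has none). Each returns a list of dicts, best first, with "conf" (0 to 1); they miss things now and then, are a little off and sometimes report something else, mostly with a low value. They report only what shows in the picture. A call takes as long as a camera call. They do not tell look-alikes from the thing itself.
- recognise(picture, thing): "at" ([column, row] in pixels, amid what is visible of it).
- place_of(picture, thing): "at" ([column, row] in pixels: a listed point, or the origin of a listed thing).
The state is a dict: "clock": time; "joints": joint angles; "joint_vel": joint speeds; "joint_efforts": joint torques, N m; "position": TCP position; "ee_rot": TCP orientation; "contact_force": force on the tool from outside, world axes, zero at the start; "wrist_torque": the same for the moment, N m; "gripper_width": finger opening in mm; "grasp_force": force on a finger pad.
Only numpy, scipy, OpenCV 4.12 (cv2) and the standard library are available. Lean on these libraries where they do the work, as an engineer would, in place of code of your own. Each camera call takes 0.05 s, during which the arm holds its last target. There are 200 camera calls.

## Working session

There is one attempt and no reset: what is moved stays moved. The work goes in short steps, Python scripts to look and compute and a tool call to move; the robot and the scene stay as the last step left them, time stands still between calls to the robot, and variables do not carry over. Pictures are saved under pics/ and viewed, at most 10 in all, crops included, and the job is handed in when it is done.

Besides the shell and the picture viewer there is one more tool, called by a JSON object that holds its "api" and its "payload", one argument or row to a line. carry_out: Moves the arm, as the interface text tells. Its arguments: {"type":"object","properties":{"slide":{"type":"array"},"roll":{"type":"array"},"claw":{"type":"array"}},"required":["slide","roll","claw"]}

```bash
mkdir -p pics; cat > h.py <<'E'
import numpy as np, cv2
from scipy.spatial.transform import Rotation as R
from bench import *
def T_tool():
    s=read_state(); T=np.eye(4); T[:3,:3]=R.from_quat(s['ee_rot']).as_matrix(); T[:3,3]=s['position']; return T
def cam(name):
    T=T_tool() if name=='wrist' else None
    p=get_image(name)
    p['W']=p['world_from_camera'] if name!='wrist' else T@p['T_tool_cam']
    return p
def depth(p,uv,r=2):
    u,v=int(round(uv[0])),int(round(uv[1])); z=p['z_map'][max(v-r,0):v+r+1,max(u-r,0):u+r+1]; z=z[z>0]
    return np.median(z) if len(z) else np.nan
def w(p,uv,z=None):
    z=depth(p,uv) if z is None else z; K=p['mtx']
    c=np.array([(uv[0]-K[0,2])/K[0,0]*z,-(uv[1]-K[1,2])/K[1,1]*z,-z,1]); return (p['W']@c)[:3]
def proj(p,X):
    c=np.linalg.inv(p['W'])@np.append(X,1); K=p['mtx']; z=-c[2]
    return np.array([K[0,2]+K[0,0]*c[0]/z, K[1,2]-K[1,1]*c[1]/z])
def cloud(p):
    K=p['mtx']; v,u=np.mgrid[:384,:512]; z=p['z_map'].astype(float)
    c=np.stack([(u-K[0,2])/K[0,0]*z,-(v-K[1,2])/K[1,1]*z,-z],-1)
    X=c@p['W'][:3,:3].T+p['W'][:3,3]; X[z<=0]=np.nan; return X
def save(img,n): cv2.imwrite('pics/'+n,img[:,:,::-1])
E
cat > a.py <<'E'
from h import *
np.set_printoptions(precision=1,suppress=True)
print(grip_point_offset, read_state())
ims=[]
for n in ['scene','top']:
    p=cam(n); ims.append(p['img']); print(n,[k for k in p],p['mtx'].tolist(),p['W'][:3,3])
    for t in ['clamp_arm','handle','pad','pin','saddle','board','stand','nut','driver','tin','mug','meter','spool','wrench']:
        for d in place_of(p,t)[:3]: print(n,t,np.array(d['at']),round(d['conf'],2),w(p,d['at']))
    save(p['img'],n+'0.png')
E
python3 a.py
```

```text
154.70000000000002 {'clock': 0.0, 'joints': array([ 1.4,  0.4,  0. , -0. , -1.2, -0.3]), 'joint_vel': array([ 0.,  0.,  0., -0., -0.,  0.]), 'joint_efforts': array([  0. , -39.2,  18.8,   4.2,  -0. ,  -0. ]), 'position': array([279.5, 558.8, 403.6]), 'ee_rot': array([ 1. , -0.2, -0. ,  0. ]), 'contact_force': array([ 0.8, -0.1,  0.1]), 'wrist_torque': array([-0., -0.,  0.]), 'grasp_force': 0.0, 'gripper_width': 85.48191151411504}
scene ['img', 'z_map', 'mtx', 'world_from_camera', 'shot', 'W'] [[355.89869504629877, 0.0, 255.6810351817518], [0.0, 355.89869504629877, 194.76561036021084], [0.0, 0.0, 1.0]] [1173.4   85.3  892.6]
scene clamp_arm [263.3 216.6] 0.76 [594.3  30.7  86.2]
scene clamp_arm [329.6 168.3] 0.69 [338.1 225.3  34.5]
scene clamp_arm [246.5 196.4] 0.29 [566.7 -18.7 135.3]
scene handle [334.2 158.2] 0.72 [285.4 242.1  30.9]
scene handle [250.3 202.6] 0.65 [578.5  -7.  124.3]
scene handle [195.3 245.4] 0.62 [ 675.9 -152.    34.1]
scene pad [319.5 149.7] 0.91 [221.2 195.6   5.4]
scene pad [227.9 218.3] 0.67 [613.3 -65.9  90.1]
scene pin [261.2 217.4] 0.72 [596.8  25.   85.
[... 1166 characters left out ...]
101.8]
top pad [193.8 290.3] 0.66 [232.8 205.7  30.6]
top pin [252.3 167.3] 0.89 [583.7  31.6 101.6]
top saddle [230.8 169. ] 0.72 [579.7  94.5  99.4]
top saddle [255.4 166.6] 0.56 [585.8  22.5 101.5]
top stand [252.4 172.6] 0.93 [570.1  31.5  91.9]
top nut [218.4 215.4] 0.48 [457.6 137.9   1. ]
top driver [271.3 219.1] 0.51 [444.9 -24.4   0.3]
top driver [406.5 168.3] 0.51 [ 599.1 -446.1    9.8]
top tin [314.5 152.5] 0.77 [ 645.6 -159.2   34. ]
top mug [115.9 240.8] 0.76 [381.6 447.5   6.9]
top meter [416.5 227.1] 0.56 [ 412.1 -455.5   37.3]
top spool [406.3 171.8] 0.51 [ 585.3 -441.4   20.9]
top wrench [126.3 169. ] 0.86 [605.4 426.    5.9]
top wrench [113.7 242.2] 0.42 [377.7 454.7   4.5]
```

```bash
python3 - <<'E'
from h import *
a=cv2.imread('pics/scene0.png'); b=cv2.imread('pics/top0.png')
c=np.vstack([cv2.resize(a[110:290,80:440],(800,400),interpolation=3)]); cv2.imwrite('pics/s1.png',c)
c=cv2.resize(b[130:310,150:350],(666,600),interpolation=3); cv2.imwrite('pics/t1.png',c)
E
```

```text
(no output)
```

View pics/s1.png

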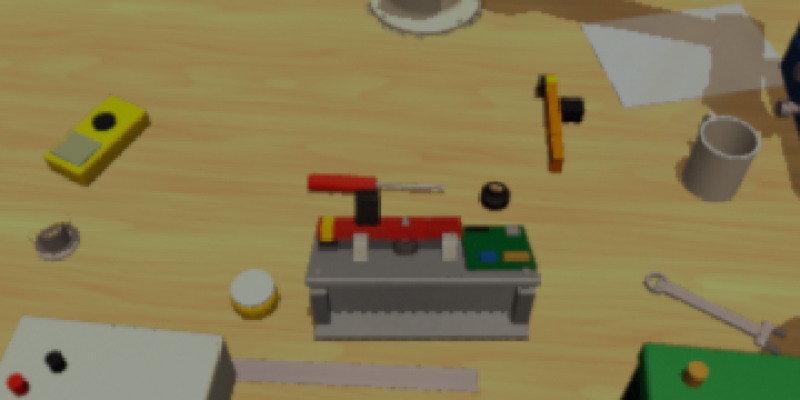

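View pics/t1.png

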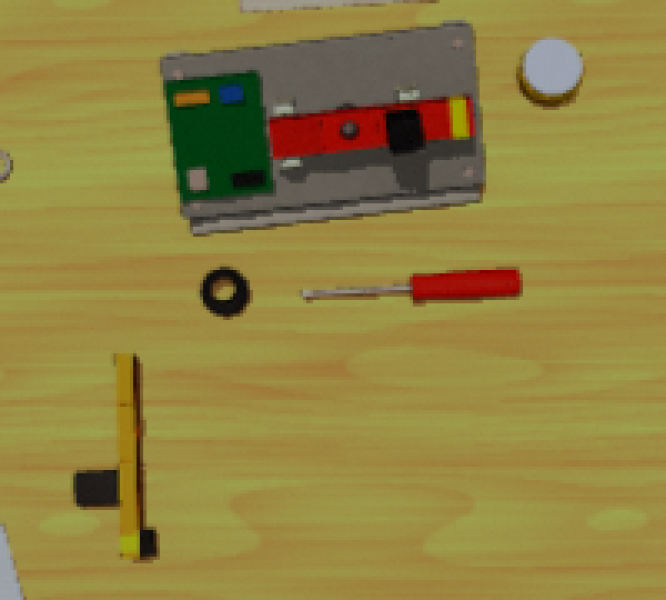

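```bash
cat > b.py <<'E'
from h import *
np.set_printoptions(precision=3,suppress=True)
s=read_state(); print(s['joints'],s['position'],s['ee_rot']); print(R.from_quat(s['ee_rot']).as_matrix())
for n in ['scene','top']:
    p=cam(n); X=cloud(p); hsv=cv2.cvtColor(p['img'],cv2.COLOR_RGB2HSV).astype(int)
    H,S,V=hsv[...,0],hsv[...,1],hsv[...,2]
    reg=(X[...,2]>60)&(X[...,0]>500)&(X[...,0]<680)&(abs(X[...,1]-30)<170)
    red=reg&((H<6)|(H>174))&(S>170); yel=reg&(H>20)&(H<35)&(S>140); grn=reg&(H>45)&(H<85)&(S>120); gray=reg&(S<40)&(V>60)
    blk=(X[...,2]>108)&(V<60)&(S<120)&reg
    for nm,m in [('red',red),('yel',yel),('grn',grn),('gray',gray),('blk',blk)]:
        P=X[m]; 
        if len(P)<8: print(nm,len(P)); continue
        # robust plane
        best=None; rng=np.random.default_rng(0)
        for _ in range(300):
            q=P[rng.choice(len(P),3,False)]; nn=np.cross(q[1]-q[0],q[2]-q[0]); l=np.linalg.norm(nn)
            if l<1e-6: continue
            nn/=l; inl=abs((P-q[0])@nn)<2
            if best is None or inl.sum()>best.sum(): best=inl
        Q=P[best]; c=Q.mean(0); U,_,Vt=np.linalg.svd(Q-c); nn=Vt[2]*np.sign(Vt[2][2])
        v=Vt[0]*np.sign(Vt[0][1])
        print(n,nm,len(P),len(Q),'c',c,'normal',nn,'tilt',np.degrees(np.arccos(nn[2])),'axis',v,'yaw',np.degrees(np.arctan2(-v[0],v[1])),'n.c',nn@c, 'mean', np.nanmean(P,0))
E
python3 b.py
```

```text
[ 1.366  0.385  0.008 -0.    -1.194 -0.259] [279.549 558.98  404.696] [ 0.973 -0.23   0.     0.   ]
[[ 0.894 -0.447 -0.   ]
 [-0.447 -0.894 -0.   ]
 [ 0.     0.    -1.   ]]
scene red 444 225 c [586.023  19.325 103.096] normal [-0.437 -0.047  0.898] tilt 26.044547405972494 axis [-0.124  0.992 -0.008] yaw 7.122435652407125 n.c -164.097885057202 mean [591.105  16.846 102.213]
scene yel 74 38 c [598.148   3.129  99.57 ] normal [-0.379  0.049  0.924] tilt 22.450608689617088 axis [ 0.067  0.997 -0.025] yaw -3.8481264843661913 n.c -134.38916801620775 mean [603.691   2.515  98.013]
scene grn 354 307 c [592.993 139.243  79.069] normal [-0.457 -0.049  0.888] tilt 27.37637758064782 axis [-0.808  0.439 -0.392] yaw 61.48340732755901 n.c -207.7414274480005 mean [597.293 139.607  80.775]
scene gray 1401 982 c [638.617  26.096  86.326] normal [-0.46  -0.051  0.887] tilt 27.555796528119213 axis [-0.016  0.999  0.049] yaw 0.9168316598674482 n.c -218.42841110844427 mean [643.354  35.14   88.18 ]
scene blk 122 90 c [586.372 -20.345 127.263] normal [0.847 0.132 0.515] tilt 58.987743323929294 axis [ 0.516
[... 397 characters left out ...]
12   0.992 -0.028] yaw -6.90902702667819 n.c -220.80549730900518 mean [595.726 -16.824  96.522]
top grn 632 306 c [590.336 142.914  76.878] normal [-0.434 -0.07   0.898] tilt 26.082517493347037 axis [0.186 0.968 0.166] yaw -10.896094797109969 n.c -197.20544653881998 mean [592.172 143.118  77.566]
top gray 1404 625 c [640.967  27.591  85.276] normal [-0.475 -0.052  0.878] tilt 28.57822560391077 axis [-0.045  0.998  0.035] yaw 2.567416532351478 n.c -231.32192749966686 mean [639.188  29.073  86.402]
top blk 116 51 c [565.867 -23.19  134.191] normal [-0.435 -0.151  0.888] tilt 27.43550431561633 axis [0.569 0.718 0.401] yaw -38.41432893110881 n.c -123.77983331192075 mean [569.624 -22.388 131.709]
```

{"api": "carry_out", "payload": {
  "slide": [
    [0.53,0.387,0.04],
    [0.53,0.387,0.04],
    [0.53,0.387,0.04],
    [0.53,0.387,0.04],
    [0.53,0.387,0.04],
    [0.53,0.387,0.04],
    [0.53,0.387,0.04],
    [0.53,0.387,0.04]
  ],
  "roll": [-5,-9,-13,-17,-21,-25,-29,-33],
  "claw": [0.085,0.085,0.085,0.085,0.085,0.085,0.085,0.085]
}}

```text
clock: 2.6
position: [509.0, 113.6, 374.6]
ee_rot: [0.998, 0.057, 0.001, -0.0]
contact_force: [0.5, 1.2, -0.3]
gripper_width: 85.1
grasp_force: 0.0
```

```bash
cat >> h.py <<'E'
def to(x,y,z,yaw):
    "slide (m) and roll (deg) to bring TCP to x,y,z mm with tool-x yaw deg"
    T=T_tool(); d=T[:3,:3].T@(np.array([x,y,z])-T[:3,3])
    cur=np.degrees(np.arctan2(T[1,0],T[0,0])); r=-((yaw-cur+180)%360-180)
    s=read_state(); print('clock %.2f'%s['clock'],'pos',s['position'].round(1),'yaw %.1f'%cur,'j',s['joints'].round(2),'| slide',(d/1000).round(4),'roll %.1f'%r, 'F',s['contact_force'].round(1),'tq',s['wrist_torque'].round(2),'grip',round(s['gripper_width'],1),round(s['grasp_force'],1))
E
python3 -c "
from h import *
to(581,-24,356,6.3)"
```

```text
clock 2.60 pos [509.  113.6 374.6] yaw 6.6 j [ 0.53  0.23 -0.29  0.   -1.05  1.15] | slide [0.0557 0.1449 0.0187] roll 0.3 F [ 0.5  1.2 -0.3] tq [ 0.13 -0.08  0.06] grip 85.1 0.0
```

{"api": "carry_out", "payload": {
  "slide": [
    [0.02,0.052,0.007],
    [0.04,0.104,0.014],
    [0.056,0.145,0.019],
    [0.056,0.145,0.019],
    [0.056,0.145,0.019]
  ],
  "roll": [0,0,0,0,0],
  "claw": [0.085,0.085,0.085,0.085,0.085]
}}

```text
clock: 3.22
position: [580.1, -22.3, 355.2]
ee_rot: [0.998, 0.056, -0.0, -0.0]
contact_force: [0.1, 1.3, -0.5]
gripper_width: 84.8
grasp_force: 0.0
```

```bash
python3 - <<'E'
from h import *
np.set_printoptions(precision=1,suppress=True)
to(581,-24,276,6.3)
p=cam('wrist')
for t in ['clamp_arm','handle','pad','pin','saddle']:
    for d in place_of(p,t)[:2]: print(t,np.array(d['at']),round(d['conf'],2),w(p,d['at']))
# predicted frame marks
y=np.array([-.11,.994,0]); z=np.array([-.467,-.051,.883]); o=np.array([595,25,85.]); x=np.cross(y,z)
im=p['img'].copy()
for q,c in [((0,0,24),(0,255,255)),((-17,-110,16),(255,255,255)),((17,-110,16),(255,255,255)),((0,-47,56),(0,255,0)),((15,-62,56),(0,255,0)),((-15,-32,56),(0,255,0)),((17,70,16),(255,255,255)),((0,-55,10),(255,0,255))]:
    u=proj(p,o+q[0]*x+q[1]*y+q[2]*z); cv2.circle(im,tuple(int(round(a)) for a in u),2,c,-1)
save(cv2.resize(im,(800,600)),'w1.png')
E
```

```text
clock 3.23 pos [580.1 -22.3 355.2] yaw 6.4 j [ 0.2  0.3 -0.2 -0.  -1.   1.4] | slide [0.  0.  0.1] roll 0.1 F [ 0.1  1.3 -0.5] tq [ 0.1  0.  -0. ] grip 84.8 0.0
clamp_arm [197.8 179.1] 0.82 [591.   21.1 105.2]
handle [251.8 213.2] 0.74 [580.5 -21.  135.8]
pad [313.2 171.1] 0.61 [606.1 -64.6 101.8]
pad [130.9 179.5] 0.42 [584.6  71.3 104.2]
pin [198.3 175. ] 0.79 [594.3  20.8 105.8]
pin [251.2 212.8] 0.35 [580.8 -20.5 136. ]
saddle [134.  180.9] 0.6 [583.7  69.1 103.9]
```

View pics/w1.png

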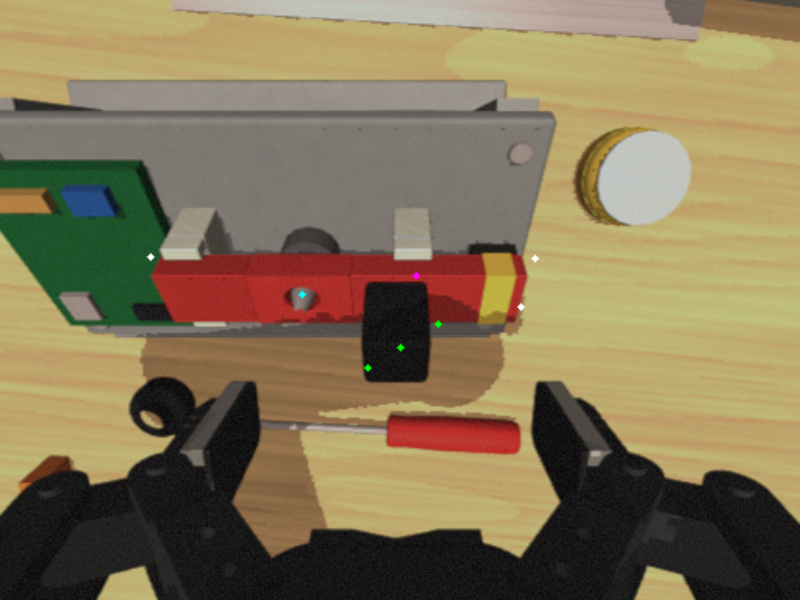

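{"api": "carry_out", "payload": {
  "slide": [
    [0.001,0,0.03],
    [0.001,0,0.055],
    [0.001,0,0.079],
    [0.001,0,0.079],
    [0.001,0,0.079],
    [0.001,0,0.079],
    [0.001,0,0.079],
    [0.001,0,0.079]
  ],
  "roll": [0,0,0,0,0,0,0,0],
  "claw": [0.085,0.085,0.06,0.045,0.02,0.02,0.02,0.02]
}}

```text
clock: 4.53
position: [581.6, -22.1, 277.6]
ee_rot: [0.998, 0.056, 0.001, -0.0]
contact_force: [-0.9, 1.5, 5.5]
gripper_width: 29.7
grasp_force: 60.1
```

```bash
python3 -c "
from h import *
to(581,-23,276,6.3)"
```

```text
clock 4.53 pos [581.6 -22.1 277.6] yaw 6.5 j [ 0.24  0.43 -0.27  0.   -0.87  1.44] | slide [-0.0007  0.0009  0.0016] roll 0.2 F [-0.9  1.5  5.5] tq [ 0.47  0.46 -0.01] grip 29.7 60.1
```

{"api": "carry_out", "payload": {
  "slide": [
    [-0.0047,0,-0.0088],
    [-0.0094,0,-0.0177],
    [-0.0141,0,-0.0265],
    [-0.0188,0,-0.0353],
    [-0.0235,0,-0.044],
    [-0.028,0,-0.053],
    [-0.033,0,-0.062],
    [-0.033,0,-0.062]
  ],
  "roll": [0,0,0,0,0,0,0,0],
  "claw": [0.02,0.02,0.02,0.02,0.02,0.02,0.02,0.02]
}}

```text
clock: 5.52
position: [548.3, -26.0, 339.4]
ee_rot: [0.998, 0.056, 0.001, -0.0]
contact_force: [-0.1, 0.0, -3.3]
gripper_width: 29.4
grasp_force: 59.4
```

```bash
python3 - <<'E'
from h import *
to(581,-23,276,6.3)
p=cam('wrist'); save(cv2.resize(p['img'],(640,480)),'w2.png')
E
```

```text
clock 5.53 pos [548.3 -26.  339.4] yaw 6.4 j [ 0.25  0.31 -0.28  0.   -0.98  1.43] | slide [0.0327 0.0007 0.0634] roll 0.1 F [-0.1  0.  -3.3] tq [-0.07 -0.02 -0.02] grip 29.4 59.4
```

View pics/w2.png

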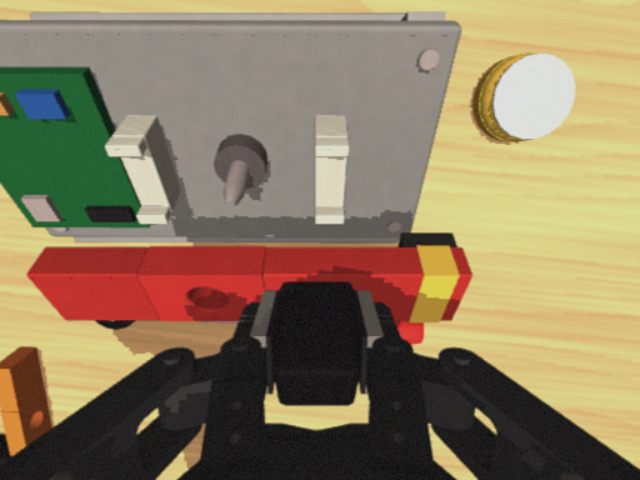

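```bash
cat >> h.py <<'E'
yaw0=6.3
def frame(yaw=yaw0):
    c,s=np.cos(np.radians(yaw)),np.sin(np.radians(yaw)); a=np.radians(28)
    xs=np.array([c,s,0]); y=np.array([-s,c,0]); z=-np.sin(a)*xs+np.array([0,0,np.cos(a)]); x=np.cross(y,z)
    return np.stack([x,y,z],1)
O=np.array([595.,26.,85.])
def plane(P,tol=1.5):
    best=None; rng=np.random.default_rng(0)
    for _ in range(300):
        q=P[rng.choice(len(P),3,False)]; n=np.cross(q[1]-q[0],q[2]-q[0]); l=np.linalg.norm(n)
        if l<1: continue
        i=abs((P-q[0])@(n/l))<tol
        if best is None or i.sum()>best.sum(): best=i
    Q=P[best]; c=Q.mean(0); n=np.linalg.svd(Q-c,full_matrices=False)[2][2]; return c,n*np.sign(n[2]),len(Q)
def armtilt(p):
    "tilt of held bar about tool y, + = top leans to tool +x; pose of bar top in tool frame"
    X=cloud(p); hsv=cv2.cvtColor(p['img'],cv2.COLOR_RGB2HSV).astype(int); T=T_tool()
    red=((hsv[...,0]<6)|(hsv[...,0]>174))&(hsv[...,1]>150)&(X[...,2]>T[2,3]-154-75)&(X[...,2]<T[2,3]-154)
    P=(X[red]-T[:3,3])@T[:3,:3]; n=0
    c,nn,k=plane(P); nn=-nn if nn[2]>0 else nn
    print('arm n(tool)',nn.round(3),'tilt %.1f'%np.degrees(np.arctan2(nn[0],-nn[2])),'pitch %.1f'%np.degrees(np.arctan2(nn[1],-nn[2])),'c',c.round(1),k,red.sum(), 'perp dist grip->top %.1f'%((np.array([0,0,154.7])-c)@nn))
    return c,nn
E
python3 - <<'E'
from h import *
np.set_printoptions(precision=1,suppress=True)
to(548,-34,339,6.3)
p=cam('wrist'); armtilt(p)
X=cloud(p); F=frame(); Q=(X-O)@F; hsv=cv2.cvtColor(p['img'],cv2.COLOR_RGB2HSV).astype(int)
gray=(hsv[...,1]<60)
m=gray&(abs(Q[...,2]+24)<8)&(abs(Q[...,0])<75)&(abs(Q[...,1])<70)
c,n,k=plane(X[m]); print('panel n in F',n@F*100,'z',(c-O)@F,k)
top=gray&(abs(Q[...,2]-10)<4)
for s in (-55,55):
    for sx in (-1,1):
        q=Q[top&(abs(Q[...,1]-s)<16)&(Q[...,0]*sx>12)&(Q[...,0]*sx<50)]; print('cheek',s,sx,len(q),np.percentile(q,[3,50,97],axis=0) if len(q) else '')
q=Q[(Q[...,2]>16)&(abs(Q[...,0])<15)&(abs(Q[...,1])<15)&gray]; print('pin',len(q),q.mean(0),q.max(0))
q=Q[gray&(abs(Q[...,2])<3)&(abs(abs(Q[...,1])-55)<7)&(abs(Q[...,0])<17)]; print('floor',len(q),q.mean(0))
E
```

```text
clock 5.58 pos [548.3 -26.  338.7] yaw 6.4 j [ 0.2  0.3 -0.3 -0.  -1.   1.4] | slide [-0.  0. -0.] roll 0.1 F [ 0.1  0.2 -2.8] tq [-0.1  0.  -0. ] grip 29.0 59.4
arm n(tool) [-0.5 -0.  -0.9] tilt -27.0 pitch -0.0 c [  6.2 -45.4 176.4] 8704 15099 perp dist grip->top 22.2
panel n in F [ -0.  -0. 100.] z [ 16.9  -0.5 -20.2] 24322
cheek -55 -1 239 [[-35.3 -62.1   6.3]
 [-29.6 -53.6  12.3]
 [-28.4 -45.2  13.9]]
cheek -55 1 317 [[ 13.9 -62.    6.4]
 [ 19.2 -53.7  12.9]
 [ 20.2 -45.1  13.9]]
cheek 55 -1 290 [[-35.7  47.1   6.2]
 [-30.1  55.2  11.8]
 [-28.9  64.5  13.9]]
cheek 55 1 342 [[13.2 47.2  6.4]
 [18.7 54.9 12.1]
 [19.9 64.4 13.9]]
pin 1417 [  9.6  -4.5 130.6] [ 15.    6.8 161.5]
floor 76 [-4.   8.   2.6]
```

```bash
cat > c.py <<'E'
from h import *
np.set_printoptions(precision=1,suppress=True)
p=cam('wrist'); X=cloud(p); F=frame(); O=O+3.8*F[:,2]; Q=(X-O)@F; hsv=cv2.cvtColor(p['img'],cv2.COLOR_RGB2HSV).astype(int)
gray=(hsv[...,1]<60)
top=gray&(abs(Q[...,2]-10)<1.5)
for s in (-55,55):
    for lo,hi in ((-50,-12),(12,50)):
        q=Q[top&(abs(Q[...,1]-s)<16)&(Q[...,0]>lo)&(Q[...,0]<hi)]; print('cheek',s,len(q),np.percentile(q,[2,50,98],axis=0).tolist() if len(q) else '')
for a,b in ((-20,-10),(1,6),(6,12),(14,18),(18,22),(22,30)):
    q=Q[(Q[...,2]>a)&(Q[...,2]<b)&(np.hypot(Q[...,0]+2,Q[...,1]+1)<17)&gray]; print('pin',a,b,len(q),np.percentile(q,[2,50,98],axis=0).tolist() if len(q) else '')
q=Q[gray&(abs(Q[...,2])<2)&(abs(abs(Q[...,1])-55)<7)&(abs(Q[...,0])<17)]; print('floor',len(q),q.mean(0))
for d in place_of(p,'pin')[:1]+place_of(p,'saddle')[:1]: print(d, (w(p,d['at'])-O)@F)
E
python3 c.py
```

```text
cheek -55 165 [[-35.401068783841694, -62.09769129652305, 8.664228718214446], [-31.840948214730783, -53.60614454610774, 9.833340424422753], [-28.827766589771443, -45.22837174147529, 10.719408962781044]]
cheek -55 257 [[13.54753248660284, -61.980949775296644, 8.638107812835075], [17.151086911751705, -53.62894142264887, 9.893115556553804], [20.169257392752566, -45.131596794038, 11.037495601158177]]
cheek 55 177 [[-36.063131682464736, 47.55454995623521, 8.65870464562234], [-31.875509549005855, 55.66919343564954, 9.868850965459398], [-28.911010681216144, 64.31592185086748, 11.159804196934818]]
cheek 55 264 [[13.054179878968462, 47.52453790316641, 8.710456281849687], [16.8271456237474, 55.80043503608437, 9.8845046223059], [19.85089095682739, 64.30416132526001, 11.20386591904288]]
pin -20 -10 612 [[-15.92985140333823, -14.107072184113902, -19.623658851186544], [1.329578710535257, -2.398595004581075, -10.858232999905546], [7.557714771803643, 13.601804107742746, -10.022510521854148]]
pin 1 6 74 [[-7.911108106358946, -4.561956142048812, 1.1234446334125423], [-3.2152757377656287, -0.40063717919
[... 319 characters left out ...]
4, -3.6748544519287543, 14.085825696621082], [-4.487663028261718, 0.09455758984985294, 15.644745075544503], [-2.021493830179439, 6.294167030866508, 17.900961071398232]]
pin 18 22 70 [[-9.677160739209743, -2.7788269146679223, 18.20423545353117], [-5.660007187945871, 0.0065128974970552755, 19.95120806707132], [-3.816716272543065, 4.876834705432427, 21.754043119224143]]
pin 22 30 25 [[-8.84100150371174, -1.5510414788277251, 22.15128220310878], [-6.08657854278227, 0.6933860420426812, 22.73236874814535], [-5.103273332618575, 3.608937278919494, 24.181932033344395]]
floor 1064 [-4.4  0.9  0. ]
{'at': [190.1, 141.4], 'conf': 0.6} [-3.1 -1.4  6.4]
{'at': [116.9, 142.1], 'conf': 0.64} [-8.6 54.1  0.3]
```

{"api": "carry_out", "payload": {
  "slide": [
    [-0.012,0.004,0.005],
    [-0.021,0.0075,0.02],
    [-0.021,0.0075,0.045],
    [-0.021,0.0075,0.065],
    [-0.021,0.0075,0.078],
    [-0.014,0.0075,0.078],
    [-0.009,0.0075,0.078],
    [-0.009,0.0075,0.078]
  ],
  "roll": [0,0,0,0,0,0,0,0],
  "claw": [0.02,0.02,0.02,0.02,0.02,0.02,0.02,0.02]
}}

```text
clock: 6.78
position: [541.0, -34.3, 260.9]
ee_rot: [0.998, 0.056, 0.001, -0.0]
contact_force: [0.3, 0.1, -3.2]
gripper_width: 28.8
grasp_force: 59.6
```

```bash
sed -i 's/^O=.*/O=np.array([586.4,26.1,85.])/' h.py; cat >> h.py <<'E'
def rel():
    c,s=np.cos(np.radians(yaw0)),np.sin(np.radians(yaw0)); d=T_tool()[:3,3]-O; print('grip: sx %.1f y %.1f z %.1f'%(d[0]*c+d[1]*s,-d[0]*s+d[1]*c,d[2]+85-154.7))
E
python3 -c "
from h import *
to(500,0,300,6.3); rel(); armtilt(cam('wrist'))"
```

```text
clock 6.78 pos [541.  -34.3 260.9] yaw 6.4 j [ 0.24  0.4  -0.38  0.   -0.79  1.45] | slide [-0.0368 -0.0387 -0.0392] roll 0.1 F [ 0.3  0.1 -3.2] tq [-0.01  0.03  0.02] grip 28.8 59.6
grip: sx -51.8 y -55.1 z 106.2
arm n(tool) [-0.456  0.    -0.89 ] tilt -27.2 pitch 0.0 c [  6.  -45.7 176.9] 8565 14773 perp dist grip->top 22.5
```

{"api": "carry_out", "payload": {
  "slide": [
    [0.003,0,-0.001],
    [0.006,0,-0.002],
    [0.009,0,-0.003],
    [0.012,0,-0.004],
    [0.012,0,-0.004]
  ],
  "roll": [0,0,0,0,0],
  "claw": [0.02,0.02,0.02,0.02,0.02]
}}

```text
clock: 7.45
position: [546.1, -34.1, 260.8]
ee_rot: [0.998, 0.055, -0.012, 0.001]
contact_force: [-14.5, 0.6, -3.2]
gripper_width: 29.2
grasp_force: 59.8
```

```bash
python3 -c "
from h import *
to(500,0,300,6.3); rel(); armtilt(cam('wrist'))"
```

```text
clock 7.45 pos [546.1 -34.1 260.8] yaw 6.3 j [ 0.23  0.41 -0.36 -0.   -0.82  1.45] | slide [-0.043  -0.039  -0.0381] roll 0.0 F [-14.5   0.6  -3.2] tq [0.27 4.61 0.35] grip 29.2 59.8
grip: sx -46.6 y -55.4 z 106.1
arm n(tool) [-0.45   0.    -0.893] tilt -26.7 pitch 0.0 c [  5.6 -46.3 177. ] 8654 14664 perp dist grip->top 22.5
```

{"api": "carry_out", "payload": {
  "slide": [
    [0.004,0,-0.001],
    [0.008,0,-0.002],
    [0.012,0,-0.003],
    [0.015,0,-0.004],
    [0.015,0,-0.004]
  ],
  "roll": [0,0,0,0,0],
  "claw": [0.02,0.02,0.02,0.02,0.02]
}}

```text
clock: 8.12
position: [556.8, -33.3, 262.1]
ee_rot: [0.998, 0.054, -0.02, 0.001]
contact_force: [-24.3, 0.4, -1.3]
gripper_width: 29.1
grasp_force: 59.6
```

```bash
python3 -c "
from h import *
to(500,0,300,6.3); rel(); armtilt(cam('wrist')); print(T_tool()[:3,:3].round(3))"
```

```text
clock 8.12 pos [556.8 -33.3 262.1] yaw 6.2 j [ 0.23  0.42 -0.33 -0.01 -0.86  1.45] | slide [-0.0544 -0.0392 -0.0356] roll -0.1 F [-24.3   0.4  -1.3] tq [0.06 7.4  0.17] grip 29.1 59.6
grip: sx -35.9 y -55.7 z 107.4
arm n(tool) [-0.323  0.001 -0.946] tilt -18.8 pitch 0.1 c [ -1.  -50.5 177.9] 8614 13611 perp dist grip->top 21.7
[[ 0.993  0.108 -0.04 ]
 [ 0.107 -0.994 -0.004]
 [-0.041 -0.001 -0.999]]
```

{"api": "carry_out", "payload": {
  "slide": [
    [0.004,0,-0.001],
    [0.008,0,-0.002],
    [0.012,0,-0.003],
    [0.016,0,-0.004],
    [0.02,0,-0.005],
    [0.02,0,-0.005]
  ],
  "roll": [0,0,0,0,0,0],
  "claw": [0.02,0.02,0.02,0.02,0.02,0.02]
}}

```text
clock: 8.93
position: [578.1, -31.0, 265.9]
ee_rot: [0.998, 0.053, -0.018, 0.0]
contact_force: [-19.5, -0.8, -10.9]
gripper_width: 28.9
grasp_force: 59.8
```

```bash
python3 -c "
from h import *
to(500,0,300,6.3); rel(); armtilt(cam('wrist')); print(T_tool()[:3,2].round(3))"
```

```text
clock 8.93 pos [578.1 -31.  265.9] yaw 6.1 j [ 0.22  0.45 -0.27 -0.01 -0.89  1.46] | slide [-0.0756 -0.0391 -0.0313] roll -0.2 F [-19.5  -0.8 -10.9] tq [-0.46  5.54  0.01] grip 28.9 59.8
grip: sx -14.5 y -55.8 z 111.2
arm n(tool) [ 0.124 -0.002 -0.992] tilt 7.1 pitch -0.1 c [-18.3 -71.  175.2] 6103 7929 perp dist grip->top 22.5
[-0.036 -0.003 -0.999]
```

{"api": "carry_out", "payload": {
  "slide": [
    [0.004,0,-0.001],
    [0.008,0,-0.002],
    [0.012,0,-0.004],
    [0.015,0,-0.005],
    [0.015,0,-0.005]
  ],
  "roll": [0,0,0,0,0],
  "claw": [0.02,0.02,0.02,0.02,0.02]
}}

```text
clock: 9.6
position: [598.7, -28.2, 275.3]
ee_rot: [0.998, 0.056, -0.007, 0.0]
contact_force: [-9.4, -1.3, -6.2]
gripper_width: 28.7
grasp_force: 60.6
```

```bash
python3 -c "
from h import *
to(500,0,300,6.3); rel(); p=cam('wrist');armtilt(p); print(T_tool()[:3,2].round(3)); save(p['img'],'w3.png')"
```

```text
clock 9.60 pos [598.7 -28.2 275.3] yaw 6.4 j [ 0.22  0.46 -0.22 -0.   -0.9   1.46] | slide [-0.0953 -0.039  -0.0233] roll 0.1 F [-9.4 -1.3 -6.2] tq [-0.61  2.3   0.53] grip 28.7 60.6
grip: sx 6.3 y -55.3 z 120.6
arm n(tool) [ 0.309 -0.017 -0.951] tilt 18.0 pitch -1.0 c [-26.3 -75.9 173.4] 4545 5512 perp dist grip->top 24.6
[-0.014 -0.002 -1.   ]
```

View pics/w3.png

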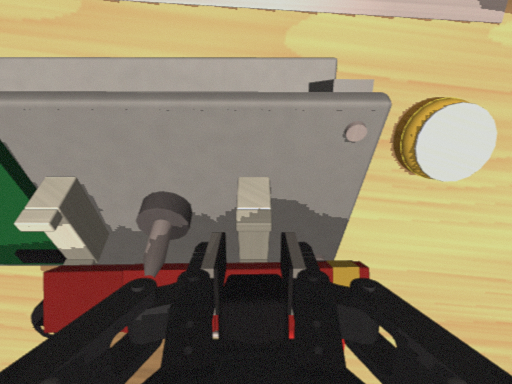

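{"api": "carry_out", "payload": {
  "slide": [
    [-0.01,0,-0.003],
    [-0.02,0,-0.02],
    [-0.02,0,-0.04],
    [-0.02,0,-0.06],
    [-0.02,0,-0.08],
    [-0.02,0,-0.1],
    [-0.02,0,-0.1]
  ],
  "roll": [0,0,0,0,0,0,0],
  "claw": [0.02,0.02,0.02,0.02,0.02,0.02,0.02]
}}

```text
clock: 10.52
position: [582.5, -29.6, 382.5]
ee_rot: [0.998, 0.056, 0.005, -0.0]
contact_force: [-0.1, -0.2, -3.6]
gripper_width: 28.4
grasp_force: 63.3
```

```bash
cat >> h.py <<'E'
def redext(p):
    c,n=armtilt(p); X=cloud(p); T=T_tool(); hsv=cv2.cvtColor(p['img'],cv2.COLOR_RGB2HSV).astype(int)
    P=(X-T[:3,3])@T[:3,:3]; H=hsv[...,0]
    red=((H<8)|(H>172))&(hsv[...,1]>150)&(abs((P-c)@n)<2)&(np.linalg.norm(P-c,axis=-1)<150)
    yel=(H>20)&(H<35)&(hsv[...,1]>130)&(abs((P-c)@n)<3)&(np.linalg.norm(P-c,axis=-1)<150)
    ax=np.cross([0,1.,0],n); ax/=np.linalg.norm(ax); g=np.array([0,0,154.7])
    for nm,m in (('red',red),('yel',yel)):
        Q=P[m]-g
        if len(Q): print(nm,len(Q),'along tool y',np.percentile(Q[:,1],[.5,99.5]).round(1),'across',np.percentile(Q@ax,[1,99]).round(1),'ax',ax.round(2))
E
python3 -c "
from h import *
to(500,0,300,6.3); rel(); p=cam('wrist');redext(p)"
```

```text
clock 10.53 pos [582.5 -29.6 382.5] yaw 6.5 j [ 0.23  0.33 -0.13  0.   -1.1   1.46] | slide [-0.0795 -0.0387  0.0818] roll 0.2 F [-0.1 -0.2 -3.6] tq [-0.05 -0.06 -0.02] grip 28.4 63.3
grip: sx -10.0 y -55.0 z 227.8
arm n(tool) [ 0.262 -0.006 -0.965] tilt 15.2 pitch -0.4 c [-22.7 -75.7 171.8] 5210 6411 perp dist grip->top 22.0
red 5386 along tool y [-116.7   60.7] across [ 5.9 39.2] ax [-0.97  0.   -0.26]
yel 454 along tool y [43.1 56.5] across [ 5.1 16.3] ax [-0.97  0.   -0.26]
```

{"api": "carry_out", "payload": {
  "slide": [
    [-0.003,-0.006,0],
    [-0.01,-0.02,0],
    [-0.018,-0.036,0],
    [-0.026,-0.052,0],
    [-0.034,-0.068,0],
    [-0.042,-0.084,0],
    [-0.048,-0.096,0],
    [-0.05,-0.102,0]
  ],
  "roll": [5,14,24,34,44,54,64,74],
  "claw": [0.02,0.02,0.02,0.02,0.02,0.02,0.02,0.02]
}}

```text
clock: 11.58
position: [520.2, 66.5, 377.8]
ee_rot: [0.83, -0.558, -0.0, 0.0]
contact_force: [0.9, -0.1, -4.8]
gripper_width: 28.8
grasp_force: 63.3
```

{"api": "carry_out", "payload": {
  "slide": [
    [0,0,0],
    [0,0,0],
    [0,0,0],
    [0,0,0],
    [0,0,0],
    [0,0,0],
    [0,0,0],
    [0,0,0]
  ],
  "roll": [10,20,30,40,50,60,70,80],
  "claw": [0.02,0.02,0.02,0.02,0.02,0.02,0.02,0.02]
}}

```text
clock: 12.58
position: [520.6, 66.0, 377.6]
ee_rot: [-0.276, 0.961, 0.0, -0.001]
contact_force: [0.2, -0.4, -3.8]
gripper_width: 28.4
grasp_force: 63.3
```

{"api": "carry_out", "payload": {
  "slide": [
    [0,0,0],
    [0,0,0],
    [0,0,0],
    [0,0,0],
    [0,0,0]
  ],
  "roll": [9,17,23,26,26],
  "claw": [0.02,0.02,0.02,0.02,0.02]
}}

```text
clock: 13.2
position: [520.7, 66.0, 377.8]
ee_rot: [-0.056, 0.998, 0.0, -0.001]
contact_force: [0.5, -0.6, -4.2]
gripper_width: 28.2
grasp_force: 63.3
```

```bash
python3 -c "
from h import *
to(500,0,300,-173.7); rel(); p=cam('wrist');redext(p)
save(p['img'],'w4.png')"
```

```text
clock 13.20 pos [520.7  66.  377.8] yaw -173.5 j [ 0.44  0.24 -0.28 -0.   -1.06 -1.89] | slide [ 0.0279 -0.0632  0.0778] roll 0.2 F [ 0.5 -0.6 -4.2] tq [0.05 0.14 0.03] grip 28.2 63.3
grip: sx -61.0 y 46.8 z 223.1
arm n(tool) [ 0.264 -0.004 -0.965] tilt 15.3 pitch -0.3 c [-22.9 -74.6 173.6] 5209 6420 perp dist grip->top 24.0
red 5353 along tool y [-115.   62.] across [ 5.6 38.9] ax [-0.96  0.   -0.26]
yel 482 along tool y [44.2 57.8] across [ 4.9 16.2] ax [-0.96  0.   -0.26]
```

View pics/w4.png

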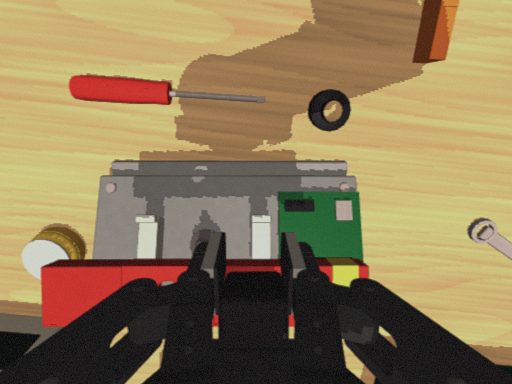

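{"api": "carry_out", "payload": {
  "slide": [
    [-0.004,0,0.015],
    [-0.008,0,0.035],
    [-0.011,0,0.055],
    [-0.011,0,0.068],
    [-0.011,0,0.072],
    [-0.011,0,0.072]
  ],
  "roll": [0.2,0.2,0.2,0.2,0.2,0.2],
  "claw": [0.02,0.02,0.02,0.02,0.02,0.02]
}}

```text
clock: 14.0
position: [532.0, 67.3, 306.3]
ee_rot: [-0.054, 0.999, -0.0, 0.0]
contact_force: [-0.0, -0.2, -2.2]
gripper_width: 28.4
grasp_force: 63.2
```

```bash
python3 -c "
from h import *
to(500,0,300,-173.7); rel(); p=cam('wrist');redext(p)
q=cam('scene'); im=np.hstack([cv2.resize(q['img'][180:250,200:320],(720,420))]); save(im,'s5.png')"
```

```text
clock 14.00 pos [532.   67.3 306.3] yaw -173.8 j [ 0.43  0.33 -0.35  0.   -0.89 -1.89] | slide [ 0.0392 -0.0634  0.0063] roll -0.1 F [-0.  -0.2 -2.2] tq [ 0.01  0.02 -0.04] grip 28.4 63.2
grip: sx -49.5 y 46.9 z 151.6
arm n(tool) [ 0.264 -0.005 -0.965] tilt 15.3 pitch -0.3 c [-22.7 -74.9 174. ] 5177 6461 perp dist grip->top 24.3
red 5358 along tool y [-115.1   62.1] across [ 5.4 38.5] ax [-0.96  0.   -0.26]
yel 491 along tool y [44.1 58.2] across [ 4.6 15.8] ax [-0.96  0.   -0.26]
```

View pics/s5.png

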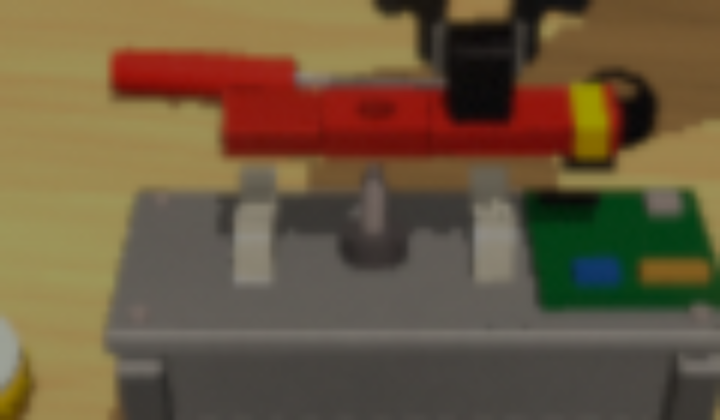

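```bash
python3 - <<'E'
from h import *
q=cam('scene'); F=frame(); T=T_tool(); e=np.array([np.cos(np.radians(yaw0)),np.sin(np.radians(yaw0)),0]); yd=F[:,1]; up=np.array([0,0,1.])
t=np.radians(15.3); za=-np.sin(t)*e+np.cos(t)*up; xa=-(np.cos(t)*e+np.sin(t)*up); ya=-yd
g=(T@[0,0,154.7,1])[:3]; h0=g-22*xa+46.5*ya-39.5*za
print('hole under in pin frame',((h0-O)@F).round(1),'hole top',((h0+16*za-O)@F).round(1))
print('px hole top',proj(q,h0+16*za).round(1),'pin tip',proj(q,O+24*F[:,2]).round(1))
print('tail corner up',proj(q,h0+16*za+70*ya-17*xa).round(1),'pad corner',proj(q,h0+16*za-110*ya-17*xa).round(1))
im=q['img']; hsv=cv2.cvtColor(im,cv2.COLOR_RGB2HSV).astype(int)
X=cloud(q); Q=(X-O)@F
for s in (-55,55):
    m=(hsv[...,1]<60)&(abs(Q[...,1]-s)<14)&(Q[...,2]>5)&(Q[...,2]<14)&(abs(Q[...,0])<40); print(s,m.sum(),np.percentile(Q[m],[3,50,97],axis=0).round(1).tolist() if m.any() else '')
m=((hsv[...,0]<6)|(hsv[...,0]>174))&(hsv[...,1]>150)&(X[...,2]>95)&(abs(X[...,1]-26)<130)
c,n,k=plane(X[m]); print('red plane n',n.round(3),k,'resid pred top', ((h0+16*za-c)@n).round(1))
on=X[m&(abs((X-c)@n)<2)]; d=on-(h0+16*za); print('xa ext',np.percentile(d@xa,[1,99]).round(1),'ya ext',np.percentile(d@ya,[1,99]).round(1))
E
```

```text
hole under in pin frame [ 1.   0.5 39.2] hole top [ 4.5  0.5 54.8]
px hole top [262.2 197.1] pin tip [262.  206.6]
tail corner up [236.3 200.9] pad corner [303.1 200.6]
-55 23 [[-21.7, -62.7, 5.7], [27.4, -54.6, 8.5], [31.1, -48.8, 12.0]]
55 29 [[-22.4, 46.0, 5.2], [27.4, 54.4, 8.3], [32.1, 62.6, 11.9]]
red plane n [-0.275 -0.037  0.961] 291 resid pred top -0.6
xa ext [-21.1  14.1] ya ext [-100.5   66.4]
```

{"api": "carry_out", "payload": {
  "slide": [
    [0,0,0.005],
    [-0.003,0,0.01],
    [-0.005,0,0.014],
    [-0.0075,0,0.018],
    [-0.0095,0,0.022],
    [-0.012,0,0.026],
    [-0.0135,0,0.029],
    [-0.0135,0,0.029]
  ],
  "roll": [0,0,0,0,0,0,0,0],
  "claw": [0.02,0.02,0.02,0.02,0.02,0.02,0.02,0.02]
}}

```text
clock: 15.15
position: [545.4, 68.7, 277.0]
ee_rot: [-0.054, 0.999, -0.0, -0.0]
contact_force: [-0.3, -0.2, -3.4]
gripper_width: 28.5
grasp_force: 63.3
```

```bash
cat > d.py <<'E'
from h import *
def rep():
    to(500,0,300,-173.7); rel(); p=cam('wrist'); c,n=armtilt(p); F=frame(); T=T_tool()
    # arm frame from plane normal; grip at arm (22,-46.5,16+d)
    za=T[:3,:3]@n; ya=-F[:,1]; xa=np.cross(ya,za); xa/=np.linalg.norm(xa); ya=np.cross(za,xa)
    q=cam('scene'); X=cloud(q); hsv=cv2.cvtColor(q['img'],cv2.COLOR_RGB2HSV).astype(int)
    g=(T@[0,0,154.7,1])[:3]; h0=g-22*xa+46.5*ya-39.5*za; print('hole under (pin frame)',((h0-O)@F).round(1),'angle to pin %.1f'%np.degrees(np.arccos(za@F[:,2])))
    m=((hsv[...,0]<6)|(hsv[...,0]>174))&(hsv[...,1]>150)&(X[...,2]>75)&(abs(X[...,1]-26)<130)&(abs(X[...,0]-590)<60)
    c,n,k=plane(X[m]); print('scene red: n in pin frame',(n@F).round(3),k,'c',((c-O)@F).round(1))
    return q
if __name__=='__main__': rep()
E
python3 d.py
```

```text
clock 15.15 pos [545.4  68.7 277. ] yaw -173.8 j [ 0.42  0.39 -0.35 -0.   -0.84 -1.88] | slide [ 0.0526 -0.0634 -0.023 ] roll -0.1 F [-0.3 -0.2 -3.4] tq [0.05 0.13 0.05] grip 28.5 63.3
grip: sx -36.1 y 46.9 z 122.3
arm n(tool) [ 0.265 -0.005 -0.964] tilt 15.4 pitch -0.3 c [-23.  -74.7 173.7] 5204 6491 perp dist grip->top 24.1
hole under (pin frame) [-1.6  0.5  6.5] angle to pin 12.7
scene red: n in pin frame [ 0.222 -0.     0.975] 259 c [ 7.8  2.  21.5]
```

{"api": "carry_out", "payload": {
  "slide": [
    [-0.0005,0,0.002],
    [-0.0005,0,0.004],
    [0,0,0.006],
    [0.0005,0,0.008],
    [0.001,0,0.01],
    [0.0015,0,0.012],
    [0.002,0,0.013],
    [0.002,0,0.013]
  ],
  "roll": [0,0,0,0,0,0,0,0],
  "claw": [0.02,0.02,0.02,0.02,0.02,0.02,0.02,0.02]
}}

```text
clock: 16.25
position: [542.5, 68.8, 267.1]
ee_rot: [-0.055, 0.998, 0.0, 0.0]
contact_force: [-11.2, 1.7, 14.5]
gripper_width: 28.5
grasp_force: 67.9
```

```bash
python3 d.py
```

```text
clock 16.25 pos [542.5  68.8 267.1] yaw -173.7 j [ 0.42  0.39 -0.37 -0.   -0.81 -1.88] | slide [ 0.0498 -0.0636 -0.0329] roll 0.0 F [-11.2   1.7  14.5] tq [0.95 2.5  0.3 ] grip 28.5 67.9
grip: sx -38.9 y 47.2 z 112.4
arm n(tool) [ 0.401  0.004 -0.916] tilt 23.6 pitch 0.2 c [-25.8 -80.  169.3] 4794 5497 perp dist grip->top 24.0
hole under (pin frame) [-2.5  0.6  1.6] angle to pin 4.4
scene red: n in pin frame [0.082 0.004 0.997] 224 c [ 7.3  3.9 17.3]
```

{"api": "carry_out", "payload": {
  "slide": [
    [-0.001,0,0.002],
    [-0.001,0,0.004],
    [-0.001,0,0.005],
    [-0.001,0,0.005]
  ],
  "roll": [0,0,0,0],
  "claw": [0.02,0.02,0.02,0.02]
}}

```text
clock: 16.85
position: [542.7, 68.8, 262.5]
ee_rot: [-0.056, 0.998, -0.0, -0.001]
contact_force: [-15.4, 2.3, 19.9]
gripper_width: 28.7
grasp_force: 79.2
```

```bash
python3 d.py
```

```text
clock 16.85 pos [542.7  68.8 262.5] yaw -173.6 j [ 0.42  0.4  -0.37 -0.   -0.8  -1.88] | slide [ 0.0502 -0.0636 -0.0374] roll 0.1 F [-15.4   2.3  19.9] tq [1.1  3.65 0.4 ] grip 28.7 79.2
grip: sx -38.7 y 47.2 z 107.8
arm n(tool) [ 0.47   0.004 -0.882] tilt 28.1 pitch 0.3 c [-25.1 -83.4 166.7] 4882 5260 perp dist grip->top 22.7
hole under (pin frame) [-1.9  0.5 -0.9] angle to pin 0.2
scene red: n in pin frame [0.029 0.002 1.   ] 200 c [ 6.   5.7 16.7]
```

{"api": "carry_out", "payload": {
  "slide": [
    [0,0,-0.002],
    [0,0,-0.003],
    [0,0,-0.003],
    [0,0,-0.004],
    [0,0,-0.004],
    [0,0,-0.004]
  ],
  "roll": [0,0,0,0,0,0],
  "claw": [0.02,0.02,0.035,0.05,0.06,0.06]
}}

```text
clock: 17.7
position: [544.5, 68.6, 263.2]
ee_rot: [-0.054, 0.999, -0.0, 0.0]
contact_force: [0.3, 0.3, -0.8]
gripper_width: 60.2
grasp_force: 0.0
```

{"api": "carry_out", "payload": {
  "slide": [
    [0,0,-0.01],
    [0,0,-0.03],
    [0,0,-0.06],
    [0,0,-0.09],
    [0,0,-0.12],
    [0,0,-0.12]
  ],
  "roll": [0,0,0,0,0,0],
  "claw": [0.06,0.06,0.06,0.06,0.06,0.06]
}}

```text
clock: 18.45
position: [544.8, 68.7, 386.8]
ee_rot: [-0.054, 0.999, 0.001, 0.003]
contact_force: [0.4, -0.2, -0.9]
gripper_width: 59.9
grasp_force: 0.0
```

```bash
python3 - <<'E'
from d import *
q=rep(); p=cam('wrist'); T=T_tool(); F=frame()
X=cloud(p); hsv=cv2.cvtColor(p['img'],cv2.COLOR_RGB2HSV).astype(int)
Q=(X-O)@F; m=((hsv[...,0]<6)|(hsv[...,0]>174))&(hsv[...,1]>150)&(abs(Q[...,2]-16)<15)&(abs(Q[...,0])<40)&(abs(Q[...,1])<130)
c,n,k=plane(Q[m],1); print('arm top n',n.round(3),'c',c.round(1),k); on=Q[m&(abs((Q-c)@n)<1.5)]; print('x',np.percentile(on[:,0],[1,99]).round(1),'y',np.percentile(on[:,1],[1,99]).round(1))
im=np.hstack([cv2.resize(q['img'][180:250,200:320],(400,300)),cv2.resize(p['img'],(400,300))]); save(im,'f.png')
E
```

```text
clock 18.45 pos [544.8  68.7 386.8] yaw -173.8 j [ 0.42  0.27 -0.21  0.   -1.09 -1.88] | slide [ 0.0526 -0.0635  0.0864] roll -0.1 F [ 0.4 -0.2 -0.9] tq [0.   0.01 0.03] grip 59.9 0.0
grip: sx -36.7 y 46.9 z 232.1Traceback (most recent call last):
  File "<stdin>", line 2, in <module>
  File "d.py", line 3, in rep
    to(500,0,300,-173.7); rel(); p=cam('wrist'); c,n=armtilt(p); F=frame(); T=T_tool()
                                                     ~~~~~~~^^^
  File "h.py", line 49, in armtilt
    c,nn,k=plane(P); nn=-nn if nn[2]>0 else nn
           ~~~~~^^^
  File "h.py", line 39, in plane
    q=P[rng.choice(len(P),3,False)]; n=np.cross(q[1]-q[0],q[2]-q[0]); l=np.linalg.norm(n)
        ~~~~~~~~~~^^^^^^^^^^^^^^^^
  File "numpy/random/_generator.pyx", line 864, in numpy.random._generator.Generator.choice
ValueError: a must be a positive integer unless no samples are taken
```

```bash
python3 - <<'E'
from h import *
F=frame(); q=cam('scene'); p=cam('wrist')
X=cloud(p); hsv=cv2.cvtColor(p['img'],cv2.COLOR_RGB2HSV).astype(int)
Q=(X-O)@F; m=((hsv[...,0]<6)|(hsv[...,0]>174))&(hsv[...,1]>150)&(abs(Q[...,2]-16)<15)&(abs(Q[...,0])<40)&(abs(Q[...,1])<130)
c,n,k=plane(Q[m],1); print('arm top n',n.round(3),'c',c.round(1),k); on=Q[m&(abs((Q-c)@n)<1.5)]; print('x',np.percentile(on[:,0],[1,99]).round(1),'y',np.percentile(on[:,1],[1,99]).round(1))
im=np.hstack([cv2.resize(q['img'][180:250,200:320],(400,300)),cv2.resize(p['img'],(400,300))]); save(im,'f.png')
E
```

```text
arm top n [-0.003  0.001  1.   ] c [-2.7  5.8 15.8] 4293
x [-20.4  14. ] y [-67.2 108.8]
```

View pics/f.png

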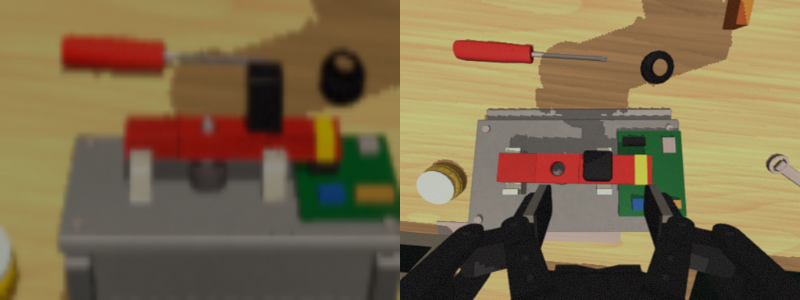

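```bash
python3 -c "
from bench import *
print(job_done())"
```

```text
the job is handed in; nothing more can be done
None
```

The red clamp arm is turned end for end and back on its pin, pad end over the circuit board; my last measurement before hand-in showed it home and flat in both saddles and released, though the hand-in returned no verdict.

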